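Load the boring jig and hold its clamp lever down

ROBOT

A 6-joint arm with a two-finger parallel gripper is mounted at the origin on a cart in front of the work surface, level with it; the furniture and walls round the work are solid. World frame = base frame: x ahead of the robot, y to its left, z up, the work surface at z = 0. Lengths are in mm, angles in rad, forces in N, time in s.
With the tool pointing down it reaches from about 250 to 800 mm from the base axis. Payload 8.5 kg.
Tool frame: the origin (TCP) lies at the very end of the fingers, on their centre line; the grasp point (between the pads) lies 19 mm behind it (hold_point_z is the distance from the TCP to the grasp point, in mm); z points along the fingers, y is the line along which they close (so a half turn about z gives the same grasp; the last joint's range is limited). The gripper opens to 85 mm and grips with 20 to 120 N. Pads are 22 mm wide; open, the fingers measure 114 mm over their backs; the gripper's body (76 mm by 85 mm) begins 54 mm behind the grasp point. The pads swing forward as they close: fully open they stand 13 mm farther back than shut.
Start: joints at [1.291, 0.238, -0.013, 1.319, 0, 1.571], TCP at [144.972, 504.541, 231.276] pointing down, gripper open.
Joint ranges: [-2.66, 2.66], [-1.03, 1.9], [-1.14, 1.46], [-1.82, 2.27], [-1.45, 1.34], [-3.14, 3.14]. Speed limits (rad/s): [2.22, 2.22, 2.79, 3.14, 3.14, 3.14].

INTERFACE

Orientations are given as [roll, pitch, yaw] about the fixed x, y, z axes, in that order (R = Rz(yaw) Ry(pitch) Rx(roll)).
In Python, from bench import * gives the robot as it stands. The module is installed in compiled form; this text tells all that it offers. Calls block until the motion is done:
- move_ptp(position, orientation): joint-space move of the TCP to a pose.
- move_l(position, orientation=None, max_speed=150): straight line of the TCP; orientation=None keeps the orientation; max_speed is the mean speed in mm/s.
- goto_joints(angles): joint-space move.
- gripper_open() and gripper_close(squeeze=None): open the fingers fully, or close them until they stop; squeeze is the grip in N (None keeps the last).
- wait(seconds).
- ik(position, orientation): joint angles nearest the present ones, or None.
- get_state(): the state.
- snapshot(name): name is "side" or "top"; returns (picture, depth): 400x640x3 uint8, red, green, blue; 400x640 float32, mm along the optical axis (not along the pixel's ray), 0 where there is no reading.
- get_calibration(name): a dict with "K" (3x3 intrinsics, pixels), "rvec" (rotation vector, rad) and "tvec" (3), from world to camera coordinates, as OpenCV has them. Camera axes: x right, y down, z forward; pixel columns grow to the right and rows downward; lengths in mm; the calibration is good to about 2 mm. A picture is of the moment at which its call begins. get_calibration takes no time and is no camera call.
A pose or a line that the arm cannot do raises MotionError and nothing moves.
- sign_off(): hands the job in; it is judged then, once.
Trained networks look in the newest picture that a camera, given by its name, has taken for a name from the list of things; names that differ only in an ending like _2 or _b are one class to them, and where a whole thing is asked for, a point or a joint stands for the part that bears it (a point fixed in the world has none). Each returns a list of dicts, best first, with "confidence" (0 to 1); they miss things now and then, are a little off and sometimes report something else, mostly with a low value. They report only what shows in the picture. A call takes as long as a camera call.
- recognise(query, camera): "rect" ([left, top, right, bottom] in pixels, round what is visible of it).
- cut_out(query, camera): "pixels" (400x640 bool, what is visible of it) and "rect" ([left, top, right, bottom] in pixels, round what is visible of it).
- spot_point(query, camera): "at" ([row, column] in pixels: a listed point, or the origin of a listed thing).
The state is a dict: "time_s": time; "joint_pos": joint angles; "dq": joint speeds; "joint_torque": joint torques, N m; "tool_pos": TCP position; "tool_rot": TCP orientation; "force": force on the tool from outside, world axes, zero at the start; "torque": the same for the moment, N m; "opening": finger opening in mm; "grasp_force": force on a finger pad.
Only numpy, scipy, OpenCV 4.12 (cv2) and the standard library are available. Lean on these libraries where they do the work, as an engineer would, in place of code of your own. Each camera call takes 0.05 s, during which the arm holds its last target. There are 200 camera calls.

TASK

Get the boring jig ready for me to drill: with the safety catch still on, set the square block and the long block flat in the pockets that match them and let go of them. Then flip the safety catch over outwards so that it no longer blocks the lever, and pull the lever by its handle forwards and all the way down to its stop, so that both sprung bushes press on their blocks. A spring lifts the lever when it is let go, so keep hold of it: finish while holding the lever down.

Things in the scene. Friction and masses are not known exactly. Their poses are not given: they have to be found in the camera images.
- jig: the boring jig, screwed to the bench: a plywood base 190 x 285 x 18 mm with a two-pocket nest plate, two grey pedestals at the rear and a yoke lever between them. Origin: on the bench top under the middle of the nest plate; x points to the rear (pedestals), y to the left (the catch's side), z up. The nest plate measures 86 mm (x) by 182 mm (y), its top is at z = 34 mm.
- pocket_square (a point): centre of the floor of the square pocket (right-hand one, at jig x 0, y -51 mm, z 18 mm): 60 x 60 mm, 16 mm deep, with a 4 mm chamfered mouth; axes as the jig's.
- pocket_long (a point): centre of the floor of the long pocket (left-hand one, at jig x 0, y +36 mm, z 24 mm): 50 mm (x) by 90 mm (y), 10 mm deep, with a 4 mm chamfered mouth; axes as the jig's.
- square_block: loose softwood block, 55 x 55 mm and 36 mm high; origin in the middle of its underside, z up. Seated, its top stands 20 mm above the nest plate (z = 54 mm).
- long_block: loose wooden block, 45 mm (its x) by 85 mm (its y), 30 mm high; origin in the middle of its underside, z up. Seated, its top stands 20 mm above the nest plate (z = 54 mm). A smaller and flatter offcut, 38 x 75 x 19 mm, lies about too and does not belong in the jig.
- catch (a joint): safety catch, a steel arm on a pin along the jig's x axis at jig x 46, y +130, z 34 mm. 0: on (nearly upright, leaning 0.125 rad inwards, its shoulder under the lever's dog, blocking the lever); grows as it is flipped outwards to the left (jig +y), ends at 1.25. Under 1 N sideways on the knob moves it; some 0.45 rad from on it falls outwards by itself and stays there.
- catch_knob (a point): middle of the catch's black knob, a lying cylinder 20 mm across and 24 mm long (along the jig's x axis). With the catch on it is at jig x 22, y +120, z 110 mm, 77 mm from the catch's pin.
- lever (a joint): yoke lever on a shaft along the jig's y axis at jig x 90, z 92 mm. 0: open, leaning 35 degrees back; grows as the handle goes over the top, forwards (jig -x) and down. 2.18: arms level; stop at 2.20. Catch on: moves under 0.15 rad. A spring pulls it open (2 to 4 N at the handle); from about 2.07 the bushes press on the seated blocks; at the stop the handle needs about 12 N.
- lever_handle (a point): middle of the lever's handle bar, a round wooden bar 20 mm thick and 150 mm long that lies along the jig's y axis, 165 mm from the shaft, open between the two side arms (which are at jig y +-102 mm). Open it is at jig x 185, z 227 mm; with the arms level at jig x -75, z 92 mm.
- bush_square: the right-hand sprung guide bush (brass sleeve with a rubber foot 26 mm across) under the lever's cross beam; with the lever down it presses on the middle of the square block. Origin on the beam's middle plane; springs back up to 14 mm, 550 N per m.
- bush_long: the left-hand sprung guide bush, the same, for the long block.

How it is judged (in metres and radians):
On the way, in this order (a step that is already met when the one before it is completed fails the run):
1. both blocks are seated in their matching pockets and let go, with the catch still on and the lever open (distance between square_block and pocket_square below 0.007 m and distance between long_block and pocket_long below 0.007 m and contact force between the fingers and square_block below 0.1 N and contact force between the fingers and long_block below 0.1 N and value of joint each of catch, lever below 0.3 rad), for 0.2 s.
2. the catch is flipped outwards while the lever is still open (value of joint catch above 0.9 rad and value of joint lever below 0.3 rad), for 0.2 s.
At the end, for the whole second after the job is handed in: the fingers hold the lever down (over 3 N on it, lever past 2.12 rad), the catch is still off (over 0.9 rad), each bush presses on its block with over 2.5 N, and each block sits in its pocket with its origin within 7 mm of the pocket's floor centre (value of joint lever above 2.12 rad and value of joint catch above 0.9 rad and contact force between bush_square and square_block above 2.5 N and contact force between bush_long and long_block above 2.5 N and contact force between the fingers and lever above 3 N and distance between square_block and pocket_square below 0.007 m and distance between long_block and pocket_long below 0.007 m); the arm keeps its last pose, push and grip.
It also fails if it takes over 72 s, if anything falls off the work surface, if the arm or the gripper's body presses on something with over 40 N, if the wrist force passes 120 N, or if a joint passes its speed limit or range.

## Working session

There is one attempt and no reset: what is moved stays moved. The work goes in short steps, each a Python script; the robot and the scene stay as the last script left them, time stands still between calls to the robot, and variables do not carry over. Pictures are saved under pics/ and viewed, at most 10 in all, crops included, and the job is handed in when it is done.

```bash
mkdir -p pics
cat > h.py <<'E'
from bench import *
import numpy as np, cv2
def snap(cam,name=None):
    p,d=snapshot(cam)
    if name: cv2.imwrite(f'pics/{name}.png',p[:,:,::-1])
    return p,d
def cal(cam):
    c=get_calibration(cam); R,_=cv2.Rodrigues(np.array(c['rvec'],float)); return np.array(c['K'],float),R,np.array(c['tvec'],float).ravel()
def cloud(cam,d):
    K,R,t=cal(cam); v,u=np.mgrid[0:400,0:640]
    P=np.stack([(u-K[0,2])/K[0,0]*d,(v-K[1,2])/K[1,1]*d,d],-1)
    return (P-t)@R
def onplane(cam,u,v,z):
    K,R,t=cal(cam); o=-R.T@t; r=R.T@np.array([(u-K[0,2])/K[0,0],(v-K[1,2])/K[1,1],1]); return o+r*(z-o[2])/r[2]
def proj(cam,P):
    K,R,t=cal(cam); q=K@(R@np.array(P,float)+t); return q[:2]/q[2]
E
python3 - <<'E'
from h import *
for c in ('top','side'):
    p,d=snap(c,c+'0'); C=cloud(c,d); K,R,t=cal(c); print(c,'cam at',(-R.T@t).round(),'view',R[2].round(2))
    for q in ('jig','square_block','long_block','catch','lever'):
        for r in cut_out(q,c)[:2]:
            m=r['pixels']&(d>0); P=C[m]
            print(q,round(r['confidence'],2),np.round(r['rect']),m.sum(),np.median(P,0).round(),np.percentile(P,[2,98],axis=0).round().tolist())
    for q in ('jig','pocket_square','pocket_long','catch_knob','lever_handle'):
        for r in spot_point(q,c)[:2]:
            v,u=np.round(r['at']).astype(int); print(q,round(r['confidence'],2),(v,u),C[v,u].round() if 0<=v<400 and 0<=u<640 else None)
print(get_state())
E
```

```text
top cam at [ 275. -133. 1516.] view [ 0.21 -0.   -0.98]
square_block 0.7 [389. 210. 409. 236.] 353 [ 492. -398.   37.] [[462.0, -434.0, -2.0], [525.0, -367.0, 43.0]]
long_block 0.67 [344. 182. 370. 210.] 377 [ 590. -269.   31.] [[555.0, -308.0, 10.0], [626.0, -230.0, 38.0]]
lever 0.86 [257. 146. 328. 203.] 2046 [646. -54. 178.] [[575.0, -169.0, 2.0], [726.0, 53.0, 240.0]]
jig 0.57 (np.int64(220), np.int64(293)) [513. -56.  34.]
pocket_square 0.89 (np.int64(221), np.int64(308)) [ 510. -104.   19.]
pocket_square 0.7 (np.int64(167), np.int64(281)) [651. -31. 184.]
pocket_long 0.61 (np.int64(219), np.int64(280)) [519. -13.  27.]
catch_knob 0.52 (np.int64(209), np.int64(249)) [536.  74. 127.]
lever_handle 0.68 (np.int64(153), np.int64(295)) [745. -66.  19.]
lever_handle 0.27 (np.int64(168), np.int64(281)) [648. -30. 182.]
side cam at [  114. -1043.   570.] view [ 0.4   0.83 -0.39]
jig 0.98 [262. 139. 380. 260.] 6462 [582. -82.  33.] [[448.0, -188.0, 1.0], [698.0, 97.0, 233.0]]
square_block 0.96 [334. 289. 366. 322.] 823 [ 487. -418.   34.] [[460.0, -436.0, 3.0], [518.0, -374.0, 38.0]]
lon
[... 775 characters left out ...]
)) [684. -76. 230.]
{'time_s': 1.1, 'joint_pos': array([ 1.29099649e+00,  2.38192137e-01, -1.35186100e-02,  1.31920161e+00,
       -9.30740235e-06,  1.57075054e+00]), 'dq': array([ 0.00079873,  0.00044745, -0.00087556,  0.00113744, -0.00039524,
        0.00024133]), 'joint_torque': array([ 6.52263443e-04, -5.38594329e+01,  3.46696973e+01,  2.94356767e-03,
       -3.42491705e-05,  6.24981453e-06]), 'tool_pos': array([144.97334627, 504.52972969, 231.27309294]), 'tool_rot': array([-3.14147662e+00,  9.30209008e-06,  2.86183860e+00]), 'force': array([ 0.58775217, -0.49223744, -0.01835419]), 'torque': array([-0.03906531, -0.07617298,  0.01925043]), 'grasp_force': 0.0, 'opening': 85.56381549117182}
```

Run:
```python
from h import *
import json
t=cv2.imread('pics/top0.png')[130:250,230:430]; s=cv2.imread('pics/side0.png')[125:330,250:400]
cv2.imwrite('pics/topc.png',cv2.resize(t,None,fx=4,fy=4,interpolation=cv2.INTER_CUBIC)); cv2.imwrite('pics/sidec.png',cv2.resize(s,None,fx=2.9,fy=2.9,interpolation=cv2.INTER_CUBIC))
for c in ('top','side'):
    p,d=snap(c); C=cloud(c,d)
    np.savez(c+'.npz',p=p,C=C)
    def rect(lo,hi,zlo,zhi,n):
        m=(C[...,0]>lo[0])&(C[...,0]<hi[0])&(C[...,1]>lo[1])&(C[...,1]<hi[1])&(C[...,2]>zlo)&(C[...,2]<zhi)&(d>0)
        P=C[m]; r=cv2.minAreaRect(P[:,:2].astype(np.float32)); print(c,n,len(P),'z',np.median(P[:,2]).round(1),'rect',np.round(r[0],1),np.round(r[1],1),round(r[2],1))
    rect((440,-450),(550,-350),29,45,'sq'); rect((540,-330),(650,-215),24,38,'long'); rect((440,-190),(590,90),29,40,'nest')
```

```text
top sq 285 z 37.3 rect [ 493.  -399.3] [55.6 54.7] 67.4
top long 337 z 31.2 rect [ 592.  -269.8] [85.7 46.7] 52.7
top nest 739 z 34.3 rect [524.7 -56.2] [249.9 128.4] 85.2
side sq 508 z 35.7 rect [ 493.2 -403.1] [57.5 55.3] 65.7
side long 407 z 29.8 rect [ 592.6 -272.5] [89.6 45.2] 51.7
side nest 659 z 33.1 rect [521.2 -47.5] [135.1 273. ] 0.2
```

View pics/topc.png

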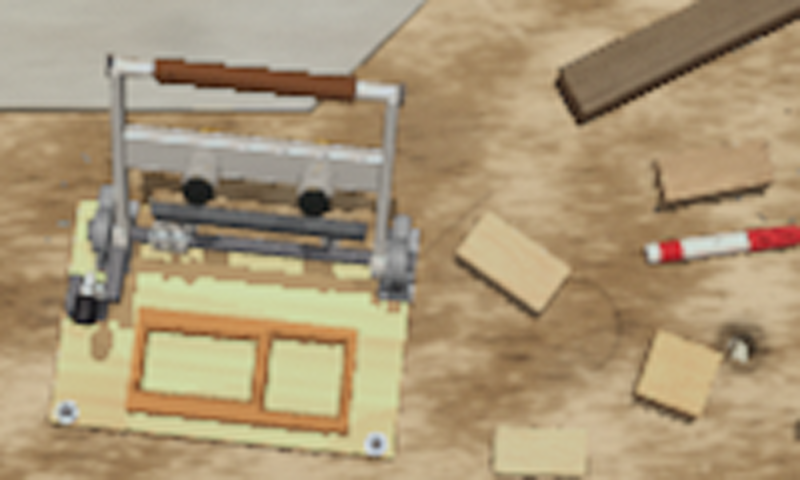

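View pics/sidec.png

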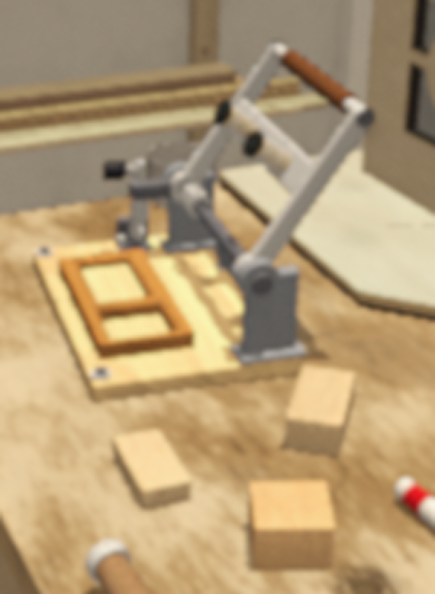

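The top view shows the jig's orange nest around pixel (290,222), catch knob at (251,205), long block at (358,195), square block at (399,223), offcut at (365,242). The side view agrees. Now I fit the jig's pose from the orange nest plate.

Run:
```python
from h import *
from scipy.optimize import least_squares
for c,w in (('top',(200,245,250,325)),('side',(205,255,262,325))):
    p=np.load(c+'.npz')['p']; hsv=cv2.cvtColor(p,cv2.COLOR_RGB2HSV); r0,r1,c0,c1=w
    m=np.zeros((400,640),np.uint8); m[r0:r1,c0:c1]=((hsv[...,1]>135)&(hsv[...,0]<18)&(hsv[...,2]>120))[r0:r1,c0:c1]
    n,l,st,_=cv2.connectedComponentsWithStats(m,connectivity=8); k=1+st[1:,4].argmax(); m=(l==k).astype(np.uint8); print(c,st[k])
    cv2.imwrite(f'pics/m{c}.png',m*255)
    # fit: model mask (plate minus pockets) vs mask, smoothed
    vv,uu=np.mgrid[r0:r1:.25,c0:c1:.25]+0
    P=np.array([[onplane(c,u,v,34)[:2] for u in np.arange(c0,c1,.5)] for v in np.arange(r0,r1,.5)])
    big=cv2.GaussianBlur(m.astype(np.float32),(0,0),.7); 
    obs=cv2.remap(big,*[a.astype(np.float32) for a in np.meshgrid(np.arange(c0,c1,.5),np.arange(r0,r1,.5))],cv2.INTER_LINEAR)
    def box(q,x,y,hx,hy,s=3): 
        f=lambda a,h:1/(1+np.exp((np.abs(a)-h)/s)); return f(q[...,0]-x,hx)*f(q[...,1]-y,hy)
    def res(X):
        a=X[2];R=np.array([[np.cos(a),-np.sin(a)],[np.sin(a),np.cos(a)]]); q=(P-X[:2])@R
        return (box(q,0,0,43,91)-box(q,0,-51,30,30)-box(q,0,36,25,45)-obs).ravel()
    best=min((least_squares(res,[512,-56,a]) for a in (-.15,-.08,0)),key=lambda r:r.cost); print(c,best.x,best.cost/obs.size)
```

```text
top [262 207  57  32 627]Traceback (most recent call last):
  File "<stdin>", line 10, in <module>
  File "h.py", line 14, in onplane
    K,R,t=cal(cam); o=-R.T@t; r=R.T@np.array([(u-K[0,2])/K[0,0],(v-K[1,2])/K[1,1],1]); return o+r*(z-o[2])/r[2]
          ~~~^^^^^
  File "h.py", line 8, in cal
    c=get_calibration(cam); R,_=cv2.Rodrigues(np.array(c['rvec'],float)); return np.array(c['K'],float),R,np.array(c['tvec'],float).ravel()
ValueError: time passes only in moves, steps and waits
```

```bash
sed -i 's/^def cal(cam)/import functools\n@functools.lru_cache(None)\ndef cal(cam)/' h.py
cat > fit.py <<'E'
from h import *
from scipy.optimize import least_squares
for c,w in (('top',(200,245,250,325)),('side',(205,255,262,325))):
    p=np.load(c+'.npz')['p']; hsv=cv2.cvtColor(p,cv2.COLOR_RGB2HSV); r0,r1,c0,c1=w
    m=np.zeros((400,640),np.uint8); m[r0:r1,c0:c1]=((hsv[...,1]>135)&(hsv[...,0]<16)&(hsv[...,2]>110))[r0:r1,c0:c1]
    n,l,st,_=cv2.connectedComponentsWithStats(m,connectivity=8); k=1+st[1:,4].argmax(); m=(l==k).astype(np.uint8); print(c,st[k])
    P=np.array([[onplane(c,u,v,34)[:2] for u in np.arange(c0,c1)] for v in np.arange(r0,r1)])
    obs=m[r0:r1,c0:c1].astype(float)
    def box(q,x,y,hx,hy,s=1.5): 
        f=lambda a,h:1/(1+np.exp((np.abs(a)-h)/s)); return f(q[...,0]-x,hx)*f(q[...,1]-y,hy)
    def res(X):
        a=X[2];R=np.array([[np.cos(a),-np.sin(a)],[np.sin(a),np.cos(a)]]); q=(P-X[:2])@R
        return (box(q,0,0,43,91)-box(q,0,-51,30,30)-box(q,0,36,25,45)-obs).ravel()
    best=min((least_squares(res,[512,-56,a],x_scale=[1,1,.01],diff_step=1e-3) for a in (-.15,-.08,0)),key=lambda r:r.cost); print(c,best.x,best.cost/obs.size,obs.mean())
    r=cv2.minAreaRect(np.array([onplane(c,u,v,34)[:2] for v,u in np.argwhere(m)],np.float32)); print(r)
E
python3 fit.py
```

```text
top [262 207  57  32 611]
top [ 5.05327644e+02 -4.62724835e+01 -1.37467143e-01] 0.01120798570184933 0.18103703703703702
((505.450927734375, -46.15625), (179.68382263183594, 85.11726379394531), 82.20272827148438)
side [271 218  45  30 148]
side [ 5.01161920e+02 -6.39784037e+01 -1.23803559e-01] 0.04886493936575619 0.04698412698412698
((500.7843017578125, -71.41703033447266), (172.20579528808594, 80.29479217529297), 82.67998504638672)
```

```bash
cat >> h.py <<'E'
from scipy.spatial.transform import Rotation as Ro
J=np.array([504.5,-47.0]); A=-0.1375
def jw(x,y,z): c,s=np.cos(A),np.sin(A); return [J[0]+c*x-s*y,J[1]+s*x+c*y,z]
def rot(psi,tau=0): # tool y horizontal angle psi-90deg; tau tilts the tool forwards
    f=psi-np.pi/2; h=np.array([np.cos(f),np.sin(f),0]); z=np.array([0,0,1.])
    a=np.sin(tau)*h-np.cos(tau)*z; n=np.cos(tau)*h+np.sin(tau)*z
    return Ro.from_matrix(np.stack([np.cross(n,a),n,a],1)).as_euler('xyz').tolist()
PJ=A+np.pi/2
def handle(th,tau): # TCP pose gripping the handle, lever at th
    b=0.611-th; x,z=90+165*np.sin(b),92+165*np.cos(b)
    return jw(x+19*np.sin(tau),0,z-19*np.cos(tau)),rot(PJ,tau)
E
python3 - <<'E'
from h import *
for c in('top','side'):
    C=np.load(c+'.npz')['C']
    for n,(x,y) in dict(near_sq=(520,-459),).items():
        m=(abs(C[...,0]-x)<35)&(abs(C[...,1]-y)<22)&(C[...,2]>6)&(C[...,2]<300); P=C[m]
        print(c,n,m.sum(),np.percentile(P,[2,50,98],axis=0).round() if m.sum() else 0)
f=lambda p,o:None if ik(p,o) is None else ik(p,o).__array__().round(2) if hasattr(ik(p,o),'__array__') else np.round(ik(p,o),2)
print('sq',f([493,-400.5,17],rot(np.radians(66.8)))); print('long',f([592,-271,11],rot(np.radians(52.3))))
print('psq',f(jw(0,-51,35),rot(PJ)),'plong',f(jw(0,36,35),rot(PJ)),'catch',f(jw(20,85,100),rot(0+A)),f(jw(20,155,95),rot(A)))
for th,tau in ((0,0),(0,.5),(.6,.3),(1.2,.5),(1.8,.7),(2.2,.9),(2.2,.6)): print(th,tau,f(*handle(th,tau)))
E
```

```text
top near_sq 18 [[ 489. -480.    6.]
 [ 509. -458.    7.]
 [ 547. -437.   10.]]
side near_sq 7 [[ 505. -439.    6.]
 [ 506. -437.   20.]
 [ 508. -437.   28.]]
sq [-0.68  0.56 -0.09  0.93  0.    1.29]
long [-0.43  0.59 -0.05  0.94  0.    1.8 ]
psq [-0.19  0.36 -0.39  0.82  0.    1.51] plong [-0.02  0.36 -0.39  0.83  0.    1.69] catch [ 0.06  0.34 -0.23  1.01  0.   -2.94] [ 0.19  0.37 -0.19  1.01  0.   -2.82]
0 0 [-0.1   0.54  0.4   1.43  0.    1.6 ]
0 0.5 [-0.1   0.21 -0.25  0.61 -0.02  1.61]
0.6 0.3 [-0.09  0.15 -0.15  0.96 -0.01  1.61]
1.2 0.5 [-0.08 -0.11 -0.59  0.59 -0.03  1.62]
1.8 0.7 [-0.05 -0.2  -1.04  0.04 -0.06  1.64]
2.2 0.9 None
2.2 0.6 [-0.05 -0.06 -1.09 -0.05 -0.05  1.64]
```

Run:
```python
from h import *
st=lambda n:(lambda s:print(n,round(s['time_s'],2),s['tool_pos'].round(1),'F',s['force'].round(1),'open',round(s['opening'],1),'g',round(s['grasp_force'],1)))(get_state())
o=rot(np.radians(66.8))
move_ptp([480,-370,200],o); move_ptp([493,-400.5,60],o); move_l([493,-400.5,17]); gripper_close(40); st('grip')
move_l([493,-400.5,110],max_speed=250); st('lift')
move_ptp(jw(0,-51,90),rot(PJ)); move_l(jw(0,-51,45)); st('above'); move_l(jw(0,-51,36),max_speed=40); st('in')
snap('top','sq_in'); snap('side','sqs_in')
a=cv2.imread('pics/sq_in.png')[180:260,250:350]; b=cv2.imread('pics/sqs_in.png')[170:270,250:350]
cv2.imwrite('pics/v1.png',np.hstack([cv2.resize(a,(400,400),interpolation=2),cv2.resize(b,(400,400),interpolation=2)]))
```

```text
grip 5.94 [ 493.8 -401.1   18.6] F [-0.3  0.8  6.1] open 54.2 g 42.3
lift 6.47 [ 493.3 -400.7  110.9] F [ 0.4 -0.8 -1.7] open 54.1 g 42.3
above 8.07 [498.7 -98.5  44.7] F [ 3.1  0.  -1.5] open 53.9 g 46.4
in 8.45 [499.1 -96.7  37.8] F [-0.  11.6 18.7] open 53.8 g 53.7
```

View pics/v1.png

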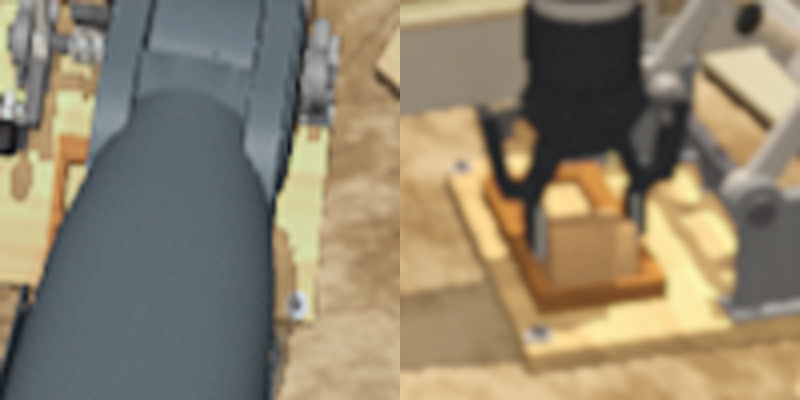

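The side view shows the block riding on the right-hand chamfer (about pixel (590,255) of the composite). The force also pushes it to +y, so I shift about 4 mm left while lowering.

```bash
cat >> h.py <<'E'
st=lambda n:(lambda s:print(n,round(s['time_s'],2),s['tool_pos'].round(1),'F',s['force'].round(1),'open',round(s['opening'],1),'g',round(s['grasp_force'],1)))(get_state())
E
python3 - <<'E'
from h import *
for dy,z in ((3,38),(4,36),(4,34.5)):
    move_l(jw(0,-51+dy,z),max_speed=40); st((dy,z))
E
```

```text
(3, 38) 8.8 [499.2 -95.2  38.5] F [5.  0.2 1.6] open 54.1 g 51.5
(4, 36) 9.05 [499.3 -95.2  37.3] F [ 0.5 -5.5 17.6] open 54.1 g 53.5
(4, 34.5) 9.3 [499.3 -95.4  36.8] F [-3.7 -5.7 31.3] open 54.0 g 55.4
```

Gripping happened with TCP 18.6 mm above the underside, so TCP 36.8 means it is seated. I release it and check.

```bash
cat >> h.py <<'E'
def block(c,z,lo,hi,name=None):
    p,d=snap(c,name); C=cloud(c,d); m=(abs(C[...,0]-lo[0])<hi)&(abs(C[...,1]-lo[1])<hi)&(abs(C[...,2]-z)<7)&(d>0); P=C[m]
    r=cv2.minAreaRect(P[:,:2].astype(np.float32)); print(c,len(P),'z',np.percentile(P[:,2],[10,50,90]).round(1),np.round(r[0],1),np.round(r[1],1),round(r[2],1)); return r
E
python3 - <<'E'
from h import *
gripper_open(); st('rel'); move_l(jw(0,-47,120),max_speed=250)
o=rot(np.radians(52.3)); move_ptp([520,-230,150],o); move_ptp([592,-271,60],o); st('over long')
block('top',54,jw(0,-51,0)[:2],40,'sq2'); block('side',54,jw(0,-51,0)[:2],40,'sq2s'); print(jw(0,-51,54))
a=cv2.imread('pics/sq2.png')[180:260,250:350]; b=cv2.imread('pics/sq2s.png')[170:270,250:350]
cv2.imwrite('pics/v2.png',np.hstack([cv2.resize(a,(500,400),interpolation=2),cv2.resize(b,(300,300),interpolation=2)[:300] if 0 else cv2.resize(b,(300,400),interpolation=2)]))
E
```

```text
rel 9.72 [497.4 -93.5  33.9] F [0.3 0.1 0.8] open 85.5 g 0.0
over long 11.39 [ 591.2 -269.6   59.3] F [-0.2 -0.3  1.4] open 85.4 g 0.0
top 137 z [52.6 57.  60.3] [500.6 -84.4] [41.6 55.7] 80.9
side 198 z [49.4 55.6 60. ] [499.8 -94.5] [64.5 55.5] 81.7
[np.float64(497.50957580082036), np.float64(-97.51864971983638), 54]
```

View pics/v2.png

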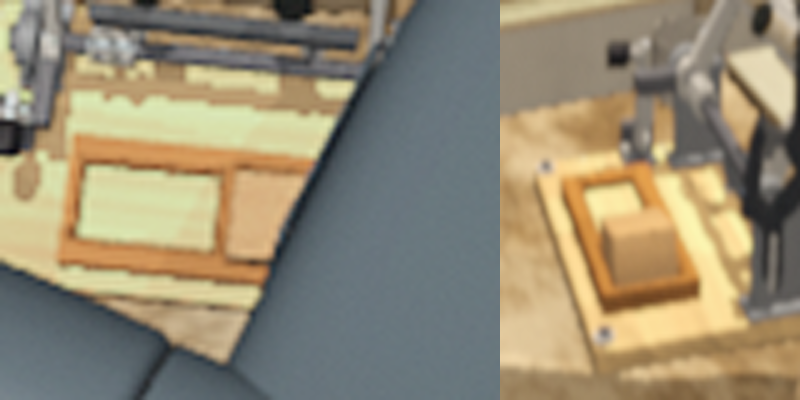

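Run:
```python
from h import *
def tilt(c,ctr,z0,h=20):
    p,d=snap(c); C=cloud(c,d); m=(np.hypot(C[...,0]-ctr[0],C[...,1]-ctr[1])<h)&(abs(C[...,2]-z0)<12)&(d>0); P=C[m]
    X=np.c_[P[:,:2]-ctr,np.ones(len(P))]
    k=np.ones(len(P),bool)
    for _ in range(4):
        s=np.linalg.lstsq(X[k],P[k,2],rcond=None)[0]; r=P[:,2]-X@s; k=abs(r)<3
    print(c,len(P),k.sum(),'slope x,y',s[:2].round(3),'z',s[2].round(1),'std',r[k].std().round(2))
for c in('top','side'): tilt(c,(499,-95),55)
tilt('side',(555,-240),30) if 0 else None
tilt('top',(540,-20),18,25)
```

```text
top 74 55 slope x,y [ 0.026 -0.126] z 60.0 std 1.51
side 43 43 slope x,y [-0.028 -0.222] z 59.9 std 0.45
top 94 59 slope x,y [-0.101  0.012] z 23.1 std 1.56
```

Plane fits show the square block tilted by about 0.2 rad, right edge up on the chamfer (centre of the top at z 60 instead of 54). I press its right half down with closed fingers, nudging it left.

```bash
cat >> h.py <<'E'
def tilt(c,ctr,z0,h=20):
    p,d=snap(c); C=cloud(c,d); m=(np.hypot(C[...,0]-ctr[0],C[...,1]-ctr[1])<h)&(abs(C[...,2]-z0)<12)&(d>0); P=C[m]
    X=np.c_[P[:,:2]-ctr,np.ones(len(P))]; k=np.ones(len(P),bool)
    for _ in range(4):
        s=np.linalg.lstsq(X[k],P[k,2],rcond=None)[0]; r=P[:,2]-X@s; k=abs(r)<3
    print(c,len(P),k.sum(),'slope x,y',s[:2].round(3),'z',s[2].round(1),'std',r[k].std().round(2))
E
python3 - <<'E'
from h import *
gripper_close(40)
move_ptp([520,-230,120],rot(PJ)); move_ptp(jw(2,-64,90),rot(PJ)); move_l(jw(2,-64,66))
z=66
while z>49:
    z-=2; move_l(jw(2,-64,z),max_speed=60); f=get_state()['force'][2]
    if f>8: break
st('contact %g'%z)
for dy in (1.5,3,4.5):
    z-=1.5; move_l(jw(2,-64+dy,z),max_speed=40); st((dy,z))
    s=get_state()
    if s['force'][2]>35: z+=1.5
move_l(jw(2,-60,90)); 
tilt('side',(499.5,-95),55)
E
```

```text
contact 52 15.58 [ 498.  -110.7   53.9] F [-7.3  2.8 25.4] open -0.2 g 12.9
(1.5, 50.5) 15.83 [ 498.1 -110.7   53.9] F [-14.1  -4.6  43.3] open 0.2 g 21.5
(3, 50.5) 16.08 [ 498.1 -110.6   53.9] F [-15.5 -11.6  43.2] open -0.1 g 21.2
(4.5, 50.5) 16.33 [ 498.6 -109.9   53.9] F [-13.5 -15.5  40.9] open 0.2 g 20.4
side 85 85 slope x,y [-0.013  0.016] z 53.8 std 0.83
```

The square block is now flat (top z 53.8, slope under 0.02). Next, the long block, with a harder grip and force-guided lowering.

Run:
```python
from h import *
block('side',54,(499,-95),40,'sq3s')
o=rot(np.radians(52.3)); gripper_open(); move_ptp([520,-230,130],o); move_ptp([592.3,-271,60],o); move_l([592.3,-271,10]); gripper_close(90); st('grip'); g=get_state()['tool_pos'][2]
move_l([592,-271,100],max_speed=250); block('side',54,(499,-95),40,'sq4s')
move_ptp([505,-230,110],rot(PJ)); move_ptp(jw(0,39,85),rot(PJ))
dy=3.; dx=0.; z=52; move_l(jw(dx,36+dy,z)); 
for i in range(14):
    z-=2; move_l(jw(dx,36+dy,z),max_speed=40); s=get_state(); st((round(dx,1),round(dy,1),z))
    f=s['force']; 
    if f[2]>8:
        if s['tool_pos'][2]<g+24+1.5: print('floor'); break
        z+=2; move_l(jw(dx,36+dy,z),max_speed=60)
        if abs(f[1])>2: dy+=1.5*np.sign(f[1])
        if abs(f[0])>2: dx+=1.5*np.sign(f[0])
print('g',g)
```

```text
side 261 z [49.5 53.5 54.9] [499.5 -96.5] [59.3 54.8] 82.1
grip 19.68 [ 593.2 -271.4   11.5] F [-0.9  0.9  7.9] open 42.9 g 92.9
side 260 z [49.6 53.2 54.9] [500.2 -95.7] [62.7 55.3] 82.2
(0.0, 3.0, 50) 22.32 [510.4  -8.6  50.7] F [ 0.4  0.1 -0.5] open 42.9 g 91.8
(0.0, 3.0, 48) 22.57 [509.8  -8.3  48.1] F [ 0.2 -0.8 -1.8] open 43.3 g 91.8
(0.0, 3.0, 46) 22.82 [509.7  -8.3  45.9] F [ 0.7 -0.1 -0.1] open 43.1 g 91.8
(0.0, 3.0, 44) 23.07 [509.7  -8.4  43.9] F [-0.  -0.2 -1.1] open 43.1 g 91.8
(0.0, 3.0, 42) 23.32 [510.3  -8.4  42.1] F [2.2 0.1 0.1] open 42.8 g 91.9
(0.0, 3.0, 40) 23.57 [511.2  -8.4  40.4] F [ 5.  -0.6 -0.4] open 43.0 g 91.9
(0.0, 3.0, 38) 23.82 [511.3  -8.4  38.3] F [ 6.3 -1.3  0.4] open 43.3 g 92.0
(0.0, 3.0, 36) 24.07 [511.3  -8.5  36.2] F [ 6.6 -0.6  0.2] open 42.8 g 92.0
(0.0, 3.0, 34) 24.32 [511.3  -8.5  35.4] F [ 1.4 -0.5 15. ] open 42.8 g 93.7
floor
g 11.480201833363353
```

Run:
```python
from h import *
gripper_open(); move_l(jw(1,39,100),max_speed=250)
move_ptp(jw(-60,150,200),rot(A+np.pi)); gripper_close(40); st('clear')
tilt('side',(511,-9),54); tilt('side',(499.5,-95),54); block('side',54,(511,-9),55,'l5s'); block('top',54,(511,-9),55); block('top',54,(499,-95),38,'l5')
for q in ('catch_knob',):
  for c in ('top','side'):
    for r in spot_point(q,c)[:1]: print(c,r['at'],round(r['confidence'],2),onplane(c,r['at'][1],r['at'][0],110).round(1))
print('expected knob',jw(22,120,110))
a=cv2.imread('pics/l5.png')[170:250,240:340]; b=cv2.imread('pics/l5s.png')[170:270,250:350]
cv2.imwrite('pics/v3.png',np.hstack([cv2.resize(a,(400,320),interpolation=2),cv2.resize(b,(320,320),interpolation=2)]))
```

```text
clear 27.19 [465.6 109.8 200. ] F [ 0.2 -0.4 -0.4] open 0.1 g 0.0
side 71 71 slope x,y [0.01  0.002] z 53.9 std 0.99
side 80 80 slope x,y [-0.019  0.002] z 54.0 std 0.96
side 258 z [50.4 53.7 54.9] [510.8 -11. ] [90.5 44.9] 82.8
top 358 z [50.8 55.4 58.8] [510.8  -7.9] [84.9 46.2] 82.8
top 284 z [51.  55.3 58.5] [499.9 -94.4] [54.5 55.5] 83.8
top [209.5, 251.2] 0.4 [537.9  69.9 110. ]
side [181.5, 288.8] 0.63 [551.9  81.4 110. ]
expected knob [np.float64(542.7404156419208), np.float64(68.85193399996888), 110]
```

View pics/v3.png

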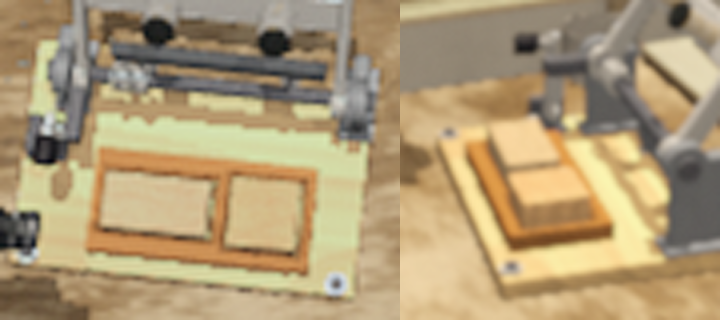

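Both blocks lie flat in their pockets; the catch is still on with its knob at composite (45,148). I refine the jig origin from the seated blocks to (506,-45) and flip the catch.

```bash
sed -i 's/^J=np.array.*/J=np.array([506.,-45.]); A=-0.1375/' h.py
python3 - <<'E'
from h import *
o=rot(A+np.pi)
move_ptp(jw(-30,85,185),o); move_l(jw(18,84,170),max_speed=250); move_l(jw(18,84,96)); st('down')
for y in (100,115,130,145,156): move_l(jw(18,y,96),max_speed=100); st(y)
move_l(jw(18,140,180),max_speed=200); move_ptp(jw(-60,40,230),rot(PJ)); st('clear')
snap('top','c1'); snap('side','c1s')
a=cv2.imread('pics/c1.png')[140:250,220:340]; b=cv2.imread('pics/c1s.png')[130:270,250:390]
cv2.imwrite('pics/v4.png',np.hstack([cv2.resize(a,(436,400),interpolation=2),cv2.resize(b,(360,400),interpolation=2)]))
for th in np.linspace(0,2.2,12): q=ik(*handle(th,.2+.3*th/2.2)); print(round(th,2),None if q is None else np.round(q,2))
E
```

```text
down 28.93 [535.4  36.   96.9] F [ 0.5  0.2 -0.1] open 0.5 g 0.0
100 29.23 [538.   52.1  96.8] F [ 0.   0.  -0.1] open -0.4 g 0.0
115 29.53 [539.7  66.8  96.1] F [-0.5  0.4  0.4] open -0.0 g 0.0
130 29.83 [541.7  81.5  95.9] F [ 0.  -1.3 -0.2] open 0.4 g 0.0
145 30.13 [543.7  96.4  95.9] F [-0.3 -0.6  0.5] open 0.1 g 0.0
156 30.39 [545.3 107.3  96. ] F [-0.5  0.7  0.4] open 0.0 g 0.0
clear 32.24 [452.    3.  229.3] F [ 0.2 -0.6 -0.1] open 0.1 g 0.0
0.0 [-0.1   0.39  0.13  1.11 -0.01  1.61]
0.2 [-0.1   0.32  0.05  1.08 -0.01  1.61]
0.4 [-0.09  0.24 -0.04  1.04 -0.01  1.61]
0.6 [-0.09  0.17 -0.13  0.99 -0.01  1.62]
0.8 [-0.09  0.09 -0.23  0.93 -0.02  1.62]
1.0 [-0.08  0.03 -0.34  0.87 -0.02  1.62]
1.2 [-0.08 -0.03 -0.45  0.79 -0.02  1.63]
1.4 [-0.07 -0.08 -0.56  0.69 -0.03  1.63]
1.6 [-0.07 -0.11 -0.67  0.59 -0.03  1.64]
1.8 [-0.06 -0.11 -0.78  0.46 -0.03  1.64]
2.0 [-0.06 -0.1  -0.88  0.31 -0.04  1.64]
2.2 [-0.05 -0.05 -0.98  0.14 -0.04  1.64]
```

View pics/v4.png

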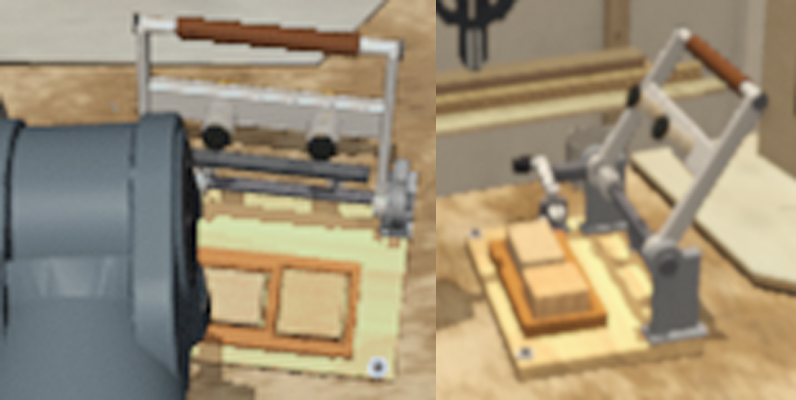

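Run:
```python
from h import *
for th in (0,.3,.45,.9,1.25):
    a=th-.125; print(th,proj('side',jw(22,130+77*np.sin(a),34+77*np.cos(a))).round(1),proj('top',jw(22,130+77*np.sin(a),34+77*np.cos(a))).round(1))
move_ptp(jw(-60,-60,240),rot(PJ)); p,d=snap('top','c2'); snap('side','c2s')
for c in ('top','side'): print(c,[(np.round(r['at']),round(r['confidence'],2)) for r in spot_point('catch_knob',c)])
a=cv2.imread('pics/c2.png')[170:240,220:290]; b=cv2.imread('pics/c2s.png')[160:230,250:320]
cv2.imwrite('pics/v5.png',np.hstack([cv2.resize(a,(390,390),interpolation=2),cv2.resize(b,(390,390),interpolation=2)]))
```

```text
0 [287.6 182.9] [250.7 207.5]
0.3 [285.8 180.3] [243.5 206.7]
0.45 [285.  179.9] [240.1 206.5]
0.9 [282.8 182.2] [231.9 206.6]
1.25 [281.8 187. ] [228.3 207.4]
top [(array([208., 227.]), 0.52)]
side [(array([185., 281.]), 0.54)]
```

View pics/v5.png

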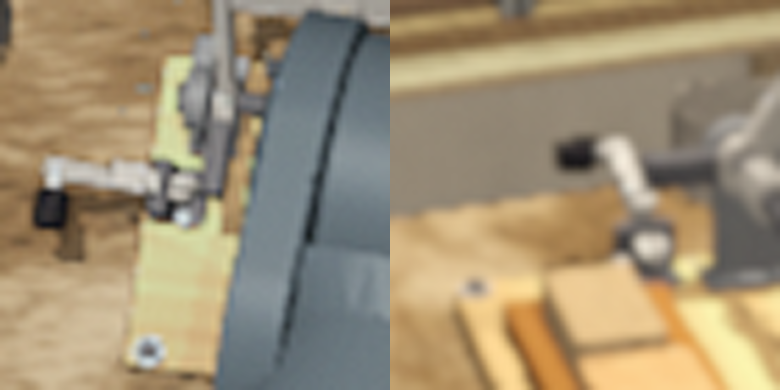

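The catch is fully over: the knob is at top pixel (228,208), matching the prediction for 1.25 rad. Now the lever.

Run:
```python
from h import *
tau=lambda th:.2+.3*th/2.2
p,o=handle(0,.2); a=Ro.from_euler('xyz',o).as_matrix()[:,2]
gripper_open(); move_ptp(list(np.array(p)-a*80),o); move_l(list(np.array(p)-a*0),o); st('at'); gripper_close(50); st('grip')
for th in np.arange(.2,2.01,.2):
    move_l(*handle(th,tau(th)),max_speed=120); st(round(th,2))
    if np.linalg.norm(get_state()['force'])>45 or get_state()['opening']<14: print('stop'); break
```

```text
at 35.44 [692.6 -71.1 209.6] F [ 0.4 -0.3  0.2] open 85.6 g 0.0
grip 36.06 [694.6 -71.1 210.1] F [ 5.4 -1.   3.8] open 18.7 g 49.1
0.2 36.48 [667.  -67.3 227.4] F [ 7.5 -1.3  9.3] open 18.4 g 49.6
0.4 36.91 [637.4 -63.3 238.7] F [ 7.1 -3.1 12.6] open 18.4 g 49.1
0.6 37.33 [605.5 -58.9 242.8] F [ 4.4 -1.1 14.7] open 18.2 g 51.3
0.8 37.74 [571.9 -54.2 238.7] F [-0.  -1.  15.1] open 18.3 g 53.1
1.0 38.16 [539.6 -49.8 227.4] F [-3.  -1.1 10.3] open 18.7 g 54.4
1.2 38.58 [510.9 -45.9 211.5] F [-5.1 -1.7  9.9] open 17.9 g 54.2
1.4 38.99 [486.4 -42.5 190.5] F [-1.7 -3.5  4.9] open 18.6 g 53.6
1.6 39.41 [466.9 -39.8 165.4] F [ 0.6 -2.7  2.6] open 18.1 g 53.1
1.8 39.83 [453.2 -37.8 137. ] F [ 5.2 -4.1  1.4] open 18.2 g 53.4
2.0 40.26 [444.5 -36.6 105.5] F [ 2.8 -3.6  3.1] open 18.3 g 53.4
```

Run:
```python
from h import *
for th in (2.08,2.14,2.19,2.22):
    move_l(*handle(th,.5),max_speed=60); st(th)
wait(.5); st('rest'); snap('side','end')
s=get_state(); a=Ro.from_euler('xyz',s['tool_rot']).as_matrix()[:,2]; g=s['tool_pos']-19*a; w=np.array(jw(90,0,92)); v=g-w
print('handle vs shaft',v.round(1),'theta',.611+np.arctan2(np.hypot(v[0],v[1]),v[2]))
b=cv2.imread('pics/end.png')[130:270,240:400]; cv2.imwrite('pics/v6.png',cv2.resize(b,(685,600),interpolation=2))
```

```text
2.08 40.62 [443.5 -36.4  93.2] F [ 1.7 -4.3  7. ] open 18.5 g 54.3
2.14 40.94 [443.  -36.3  83.6] F [-2.3 -2.6 12.7] open 18.0 g 55.5
2.19 41.23 [443.2 -36.4  75.4] F [ 1.  -5.1 10.3] open 18.5 g 56.2
2.22 41.48 [443.4 -36.4  70.9] F [-7.5 -3.  22.3] open 18.3 g 57.7
rest 41.98 [443.4 -36.4  71.1] F [-6.6 -3.  22. ] open 18.3 g 57.6
handle vs shaft [-160.9   22.2   -4.3] theta 2.208339245723603
```

View pics/v6.png

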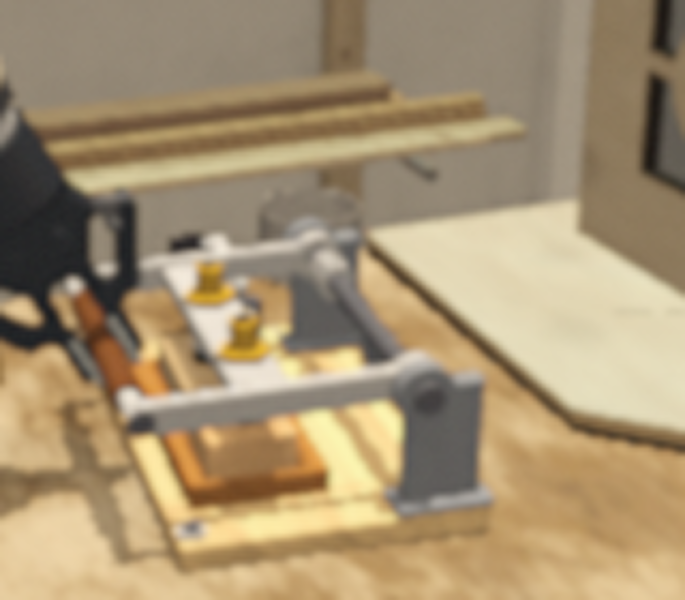

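The lever arms are level and at the stop, with the gripper on the handle at about (95,320). Both brass bushes stand up through the beam at (208,285) and (243,335), and the catch knob is out at (185,243).

```bash
python3 -c "
from h import *
print(sign_off()); st('end')"
```

```text
the job is handed in; nothing more can be done
None
the job is handed in; nothing more can be done
```

I handed the job in at about 42 s: both blocks are in their pockets, the catch is flipped out, and the gripper is holding the lever down at its stop with about 22 N; no verdict came back, and bush pressure was judged only from the final picture.

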